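Check two hand levers for clearance at the bar

ROBOT

A 7-joint arm with a two-finger parallel gripper is mounted at the origin on a cart in front of the work surface, level with it; the furniture and walls round the work are solid. World frame = base frame: x ahead of the robot, y to its left, z up, the work surface at z = 0. Lengths are in m, angles in rad, forces in N, time in s.
With the tool pointing down it reaches from about 0.35 to 0.9 m from the base axis. Payload 8.1 kg.
Tool frame: the origin (TCP) lies at the very end of the fingers, on their centre line; the grasp point (between the pads) lies 19 mm behind it (r.hold_point_z is the distance from the TCP to the grasp point, in m); z points along the fingers, y is the line along which they close (so a half turn about z gives the same grasp; the last joint's range is limited). The gripper opens to 92 mm and grips with 3 to 60 N. Pads are 19 mm wide; open, the fingers measure 130 mm over their backs; the gripper's body (75 mm by 190 mm) begins 47 mm behind the grasp point.
Start: joints at [-1.361, 0.434, 0.025, 1.573, -0.012, 1.134, -0.075], TCP at [0.192, 0.595, 0.227] pointing down, gripper open.
Joint ranges: [-2.62, 2.62], [-0.44, 2.09], [-1.27, 1.32], [0.08, 2.57], [-1.32, 4.46], [0.12, 2], [-2.74, 2.74]. Speed limits (rad/s): [2.22, 2.22, 3.01, 3.01, 3.14, 3.14, 3.14].

INTERFACE

Orientations are given as a rotation vector (axis times angle).
In Python, from plant import r gives the robot as it stands.
- The arm moves only by the tool drive_tool, never from a script. Its argument "moves" is a list of rows, each an object of numbers: "tx", "ty", "tz": the shift along the tool's x, y, z in m; "rx", "ry", "rz": the turn, a rotation vector about the tool's x, y, z in degrees. In form: [{"tx": .., "ty": .., "tz": .., "rx": .., "ry": .., "rz": ..}, ...]. A call has 1 to 20 rows; each row shifts and turns the commanded pose from where the row before left it, along the tool's axes as they then stand; what a row does not reach is not made up. A row lasts 1/8 s, in which the tool goes at most 62.5 mm and 10.7 degrees, less where a joint would pass 70% of its speed; a pose out of reach is approached as far as the arm can. A call is refused whole if a number of a shift passes 0.0625 or a number of a turn 10.7, either way. A call with a gripper value outside its range is refused whole. "hand" is the opening in per cent of the stroke, from 0 (shut) to 100 (fully open), set as the call begins (left out, the last holds). The fingers move at their own pace and stop on an object; "grip_force" is the grip in N (left out, the last holds). Time passes only in rows, so rows that do not move let the fingers close. It gives the time, the measured TCP pose, the force, the opening and the grip force at its end, in the units of the state.
- r.read_state(): the state, without advancing time (a new reading comes with each control period).
- r.snapshot(name): name is "scene" or "side" or "wrist"; returns the picture (400x640x3 uint8, red, green, blue); there is no depth.
- r.camera_model(name): a dict with "fx", "fy", "cx", "cy" (pixels), "R" (3x3) and "t" (3): a world point X has camera coordinates R X + t. Camera axes: x right, y down, z forward; pixel columns grow to the right and rows downward; lengths in m; the calibration is good to about 2 mm. The wrist camera is an equidistant fisheye: a pixel r from the principal point sees the ray r / f radians off the axis. A picture is of the moment at which its call begins: read the wrist's pose just before it. camera_model takes no time and is no camera call; for the wrist camera it gives the pose at the moment of the call.
- r.hand_in(): hands the job in; it is judged then, once.
Trained networks look in the newest picture that a camera, given by its name, has taken for a name from the list of things; names that differ only in an ending like _2 or _b are one class to them, and where a whole thing is asked for, a point or a joint stands for the part that bears it (a point fixed in the world has none). Each returns a list of dicts, best first, with "confidence" (0 to 1); they miss things now and then, are a little off and sometimes report something else, mostly with a low value. They report only what shows in the picture. A call takes as long as a camera call.
- r.look_for(camera, target): "box" ([left, top, right, bottom] in pixels, round what is visible of it).
The state is a dict: "time": time; "q": joint angles; "dq": joint speeds; "tau": joint torques, N m; "eef_pos": TCP position; "eef_rot": TCP orientation; "force": force on the tool from outside, world axes, zero at the start; "ft_torque": the same for the moment, N m; "opening": finger opening in m; "grip_force": force on a finger pad.
Only numpy, scipy, OpenCV 4.12 (cv2) and the standard library are available. Lean on these libraries where they do the work, as an engineer would, in place of code of your own. Each camera call takes 0.05 s, during which the arm holds its last target. There are 200 camera calls.

TASK

Check the travel of the two hand levers on the handlebar stands. With the backs of the fingers, press the long ball-ended lever in from its outer side as far as it will go, hold it there for about a second to see that it stops short of the bar, and ease it back out without letting it snap; then press the short lever in to its stop the same way and finish while still holding it there. Press firmly but without straining them, do not hook or pinch the levers, keep the fingers off the bars and grips, and leave the things lying around alone.

Things in the scene. Friction and masses are not known exactly. Their poses are not given: they have to be found in the camera images.
- long_stand: Stand of the LONG lever, fixed to the worktop. Origin: underside, below the pillar (48 x 26 mm, top z 131). x from lever to bar, y along the bar towards the robot. Steel base x -55..45, y -45..45, 12 mm thick. Bar axis x 0, z 110, y -183..17. Lever bracket y -45..-21, top z 129. Rubber grip y -171..-57, 34 mm diameter (collar 42). Lever on the -x side (right, from the robot).
- short_stand: Stand of the SHORT lever, fixed to the worktop; same make, origin, axes and sizes as long_stand, only its lever is shorter and has no ball. The two stands may stand either way round.
- long_lever (a joint): Angle of the long lever: 0 = out at rest, tip turned 0.28 rad away from the bar; 0.32 rad = in against its hard stop, about 30 mm clear of the grip. Turns level about long_pivot, anticlockwise from above as it goes in. Spring returns it: 0.24 N m at rest, 0.72 N m at the stop (7 N at long_press).
- short_lever (a joint): Angle of the short lever: 0 = out at rest, tip turned 0.28 rad away from the bar; 0.32 rad = in against its hard stop, about 30 mm clear of the grip. Turns level about short_pivot, anticlockwise from above as it goes in. Spring returns it: 0.16 N m at rest, 0.48 N m at the stop (7 N at short_press).
- long_pivot (a point): Vertical pivot axis of the long lever at mid-height, 110 mm above the worktop; in long_stand at x -55, y -33 mm. Fixed, axes as long_stand.
- short_pivot (a point): Vertical pivot axis of the short lever at mid-height, 110 mm above the worktop; in short_stand at x -55, y -33 mm. Fixed, axes as short_stand.
- long_press (a point): Good place to press: on the outer face of the long lever at mid-height, 100 mm along the blade from the pivot; the face is 6 mm out from the line through the pivot. Turns with the lever: x = square to the blade, the way to press; y from tip to pivot. Aluminium lever 125 mm long from pivot to tip, 16 mm high, 11 mm thick, 18 mm ball at the tip.
- short_press (a point): The same on the short lever, 65 mm along the blade from the pivot, face 6 mm out. Turns with the lever: x = the way to press; y from tip to pivot. Aluminium lever 90 mm long, 16 mm high, 11 mm thick, plain end without a ball.
- pliers: Bystander: loose pliers with blue grips, 143 x 61 x 14 mm, lying flat; origin under the middle.
- tape: Bystander: loose roll of grey tape, 100 mm diameter, 22 mm high, lying flat; origin under the middle.
- flange: Bystander: loose light-grey flange, 70 mm diameter, 31 mm high; origin under the middle.
- oil: Bystander: small black oil bottle with yellow spout, 52 mm diameter, 151 mm high, standing; origin under the middle.

How it is judged:
On the way, in this order (a step that is already met when the one before it is completed fails the run):
1. the long lever is pressed in to its stop by the fingers, and held there, while the short one is out (value of joint long_lever above 0.27 rad and contact force between the fingers and long_lever above 1.5 N and value of joint short_lever below 0.05 rad), for 0.6 s.
2. the long lever is back out and the fingers have left it (value of joint long_lever below 0.04 rad and contact force between the fingers and long_lever below 0.5 N and value of joint short_lever below 0.05 rad), for 0.1 s.
At the end, for the whole second after the job is handed in: The short lever is held in by the fingers (more than 1.5 N on it) to within 0.05 rad of its stop (joint above 0.27), the long lever is back out (below 0.04 rad), and pliers, tape, flange and bottle are within 20 mm of where they stood (value of joint short_lever above 0.27 rad and contact force between the fingers and short_lever above 1.5 N and value of joint long_lever below 0.04 rad and distance of each of pliers, tape, flange, oil from where it was at the start of the episode below 0.02 m); the arm keeps its last pose, push and grip.
It fails at once if a lever is pressed with more than 40 N (contact force between anything else and long_lever above 40 N or contact force between anything else and short_lever above 40 N).
It fails at once if a lever snaps back (faster than 4 rad/s) (velocity of joint any of long_lever, short_lever below -4 rad/s).
It fails at once if the inner side of a lever is touched: it is hooked or pinched (contact force between the fingers and long_lever_c3 above 1 N or contact force between the fingers and long_lever_c4 above 1 N or contact force between the fingers and short_lever_c3 above 1 N).
It fails at once if the fingers touch a bar or grip (contact force between the fingers and long_stand_c15 above 1 N or contact force between the fingers and long_stand_c16 above 1 N or contact force between the fingers and long_stand_c17 above 1 N or contact force between the fingers and short_stand_c15 above 1 N or contact force between the fingers and short_stand_c16 above 1 N or contact force between the fingers and short_stand_c17 above 1 N).
It fails at once if a bystander is pushed or lifted more than 20 mm (distance of any of pliers, tape, flange, oil from where it was at the start of the episode above 0.02 m).
It also fails if it takes over 67 s, if anything falls off the work surface, if the arm or the gripper's body presses on something with over 40 N, if the wrist force passes 120 N, or if a joint passes its speed limit or range.

## Working session

There is one attempt and no reset: what is moved stays moved. The work goes in short steps, Python scripts to look and compute and a tool call to move; the robot and the scene stay as the last step left them, time stands still between calls to the robot, and variables do not carry over. Pictures are saved under pics/ and viewed, at most 10 in all, crops included, and the job is handed in when it is done.

Besides the shell and the picture viewer there is one more tool, called after "Emit:" by a JSON object that holds its "name" and its "arguments", one argument or row to a line. drive_tool: Moves the arm, as the interface text tells. Its arguments: {"type":"object","properties":{"moves":{"type":"array"},"hand":{"type":"number"},"grip_force":{"type":"number"}},"required":["moves"]}

```bash
mkdir -p pics; ls; cat > s.py <<'E'
from plant import r
import cv2
def snap(c,n):
    im=r.snapshot(c); cv2.imwrite(f'pics/{n}.png',im[:,:,::-1]); return im
E
python3 - <<'E'
from s import *
import numpy as np
print({k:np.round(v,3) for k,v in r.read_state().items()})
a=snap('scene','scene1');b=snap('side','side1')
for c in('scene','side'):
    m=r.camera_model(c); print(c,m)
    for t in('long_stand','short_stand','long_lever','short_lever','pliers','tape','flange','oil'):
        print(t,[(np.round(d['box']).astype(int).tolist(),round(d['confidence'],2)) for d in r.look_for(c,t)[:3]])
E
```

```text
pics
{'time': np.float64(0.0), 'q': array([-1.361,  0.435,  0.025,  1.574, -0.012,  1.134, -0.075]), 'dq': array([ 0.001, -0.   ,  0.001, -0.   , -0.002,  0.003,  0.002]), 'tau': array([-0.0000e+00, -6.6784e+01,  9.8500e-01, -3.1446e+01, -6.1000e-02,
        4.3000e-02,  0.0000e+00]), 'eef_pos': array([0.192, 0.594, 0.226]), 'eef_rot': array([-4.890e-01, -3.103e+00,  2.000e-03]), 'force': array([ 0.164, -0.702,  0.743]), 'ft_torque': array([-0.021,  0.004, -0.005]), 'grip_force': np.float64(0.0), 'opening': np.float64(0.092)}
scene {'fx': 459.96572033556214, 'fy': 459.96572033556214, 'cx': 323.01567573560186, 'cy': 207.8417963191181, 'R': array([[-0.98884661, -0.14850927,  0.01128617],
       [-0.10947737,  0.67338953, -0.73113695],
       [ 0.10098062, -0.72421788, -0.68213736]]), 't': array([ 0.5960647 , -0.01499266,  1.29459396])}
long_stand [([303, 161, 395, 238], 0.92)]
short_stand [([280, 262, 388, 344], 0.66)]
long_lever [([325, 160, 362, 180], 0.65)]
short_lever [([311, 263, 346, 276], 0.63)]
pliers [([385, 185, 405, 199], 0.54)]
tape [([267, 304, 316, 347], 0.88)]
flange []
oil []
side {'fx': 487.47913604381, 'fy': 487.47913604381, 'cx': 322.078636756222, 'cy': 195.81580067854483, 'R': array([[ 0.82243009, -0.56879755, -0.00883725],
       [-0.38692549, -0.54793654, -0.7416564 ],
       [ 0.41701009,  0.61337989, -0.67072177]]), 't': array([-0.34384759,  0.37556142,  1.14347749])}
long_stand [([281, 181, 364, 252], 0.59)]
short_stand [([227, 128, 292, 193], 0.94)]
long_lever [([317, 203, 364, 217], 0.73)]
short_lever [([259, 146, 289, 161], 0.73)]
pliers [([296, 252, 349, 282], 0.77)]
tape [([268, 146, 299, 165], 0.47)]
flange [([348, 188, 365, 194], 0.48), ([278, 182, 360, 255], 0.15)]
oil [([346, 253, 363, 297], 0.83)]
```

View pics/scene1.png

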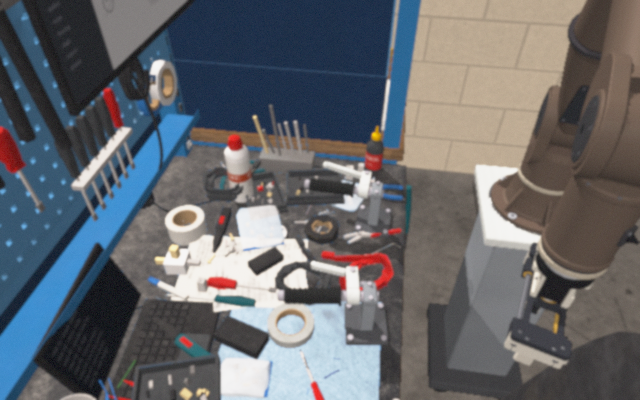

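View pics/side1.png

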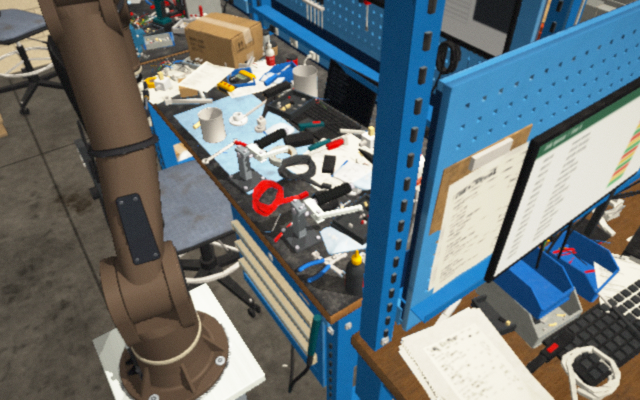

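```bash
python3 - <<'E'
import cv2,numpy as np
a=cv2.imread('pics/scene1.png');b=cv2.imread('pics/side1.png')
f=lambda im,x,y:cv2.resize(im[y:y+90,x:x+130],(780,540),interpolation=cv2.INTER_CUBIC)
c=np.vstack([np.hstack([cv2.resize(f(a,275,155),(400,277)),cv2.resize(f(a,275,260),(400,277))])]) 
cv2.imwrite('pics/c1.png',np.vstack([np.hstack([cv2.resize(a[y:y+90,275:405],(400,277),interpolation=2) for y in(155,260)]),np.hstack([cv2.resize(b[y:y+90,x:x+130],(400,277),interpolation=2) for x,y in((250,170),(180,120))])]))
E
```

```text
(no output)
```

View pics/c1.png

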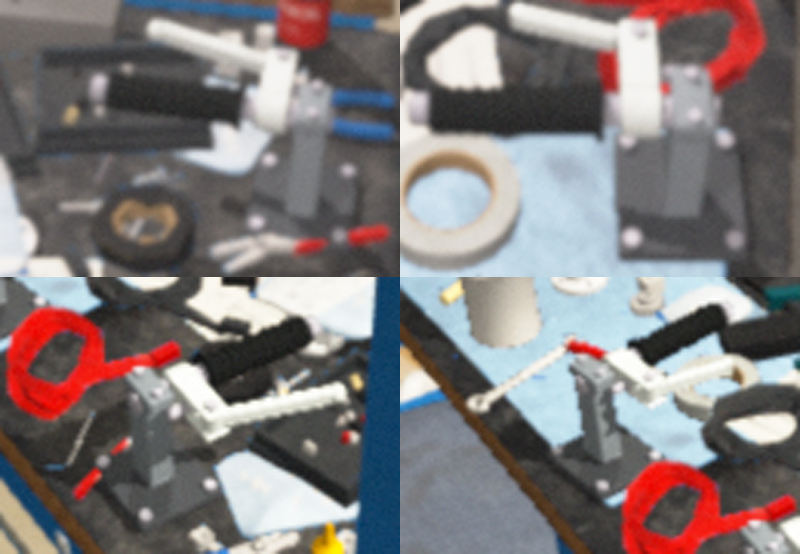

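```bash
cat > geo.py <<'E'
from s import *
import numpy as np
from scipy.optimize import least_squares
def proj(m,X):
    p=m['R']@np.array(X)+m['t']; return np.array([m['fx']*p[0]/p[2]+m['cx'],m['fy']*p[1]/p[2]+m['cy']])
def ray(m,u,v,z):
    d=m['R'].T@np.array([(u-m['cx'])/m['fx'],(v-m['cy'])/m['fy'],1]); c=-m['R'].T@m['t']; return c+d*(z-c[2])/d[2]
M={c:r.camera_model(c) for c in('scene','side')}
def W(p,X):
    c,s=np.cos(p[2]),np.sin(p[2]); return np.array([p[0]+c*X[0]-s*X[1],p[1]+s*X[0]+c*X[1],X[2]])
E
python3 - <<'E'
from geo import *
tip=lambda L:(-.055-L*np.sin(.28),-.033-L*np.cos(.28),.110)
top=(0,0,.131);end=(0,-.183,.11);bc=(-.005,0,.012)
F={'long':[('scene',end,306.5,183.6),('scene',tip(.125),325.4,164.1),('scene',top,376.7,183.3),('scene',bc,374.1,218.7),('side',top,298.7,202.8),('side',end,352.4,185.6),('side',tip(.125),362.8,207.7)],
'short':[('scene',end,280.9,294.1),('scene',tip(.09),310.7,263.9),('scene',top,369.2,284.4),('scene',bc,366.6,321.1),('side',top,243.4,149.6),('side',end,284,131.4),('side',tip(.09),293.7,148.6)]}
for n,f in F.items():
    res=lambda p:np.concatenate([proj(M[c],W(p,X))-(u,v) for c,X,u,v in f])
    s=least_squares(res,[.5,0,1.5],loss='soft_l1'); print(n,s.x.round(4),np.round(s.fun,1))
    L,q=(.1,.125) if n=='long' else (.065,.09)
    p=s.x
    for a in(0,.32):
        t=.28-a; d=np.array([-np.sin(t),-np.cos(t)]); nn=np.array([np.cos(t),-np.sin(t)])
        P=np.array([-.055,-.033])+L*d-.006*nn
        w=W(p,(*P,.11)); ang=p[2]-t
        print(' angle',a,'press',w.round(4),'dir',np.round([np.cos(ang),np.sin(ang)],3),np.degrees(ang).round(1))
    print(' pivot',W(p,(-.055,-.033,.11)).round(3),'tip',W(p,tip(q)).round(3))
m=M['side'];print('oil base',ray(m,354,294,0),'oil scene top',ray(M['scene'],377,130,.151),'pliers',ray(m,322,267,.01),'flange?',ray(M['scene'],321,229,.02))
E
```

```text
long [0.4446 0.1538 1.5303] [-1.  -1.4 -1.9 -1.4  0.9  2.  -0.5 -0.4 -1.   1.1 -0.1  0.3 -0.8 -0.2]
 angle 0 press [0.5684 0.0603 0.11  ] dir [0.315 0.949] 71.6
 angle 0.32 press [0.5754 0.0914 0.11  ] dir [0.001 1.   ] 90.0
 pivot [0.475 0.097 0.11 ] tip [0.594 0.058 0.11 ]
short [0.4374 0.463  1.7713] [-1.2  0.4 -0.5 -1.1  2.3  0.5  0.  -4.2 -1.  -0.1  1.8 -0.8 -5.4  0.1]
 angle 0 press [0.545  0.4046 0.11  ] dir [0.079 0.997] 85.4
 angle 0.32 press [0.5452 0.4254 0.11  ] dir [-0.238  0.971] 103.8
 pivot [0.481 0.416 0.11 ] tip [0.57  0.409 0.11 ]
oil base [ 0.45038047 -0.09954199  0.        ] oil scene top [ 0.46147183 -0.0610515   0.151     ] pliers [0.42887857 0.01582368 0.01      ] flange? [0.5754775  0.21821527 0.02      ]
```

Emit:
{"name": "drive_tool", "arguments": {
  "moves": [
    {"rz": -9},
    {"tx": -0.033, "ty": -0.0364},
    {"tx": -0.033, "ty": -0.0364},
    {"tx": -0.033, "ty": -0.0364},
    {"tx": -0.033, "ty": -0.0364},
    {"tx": -0.033, "ty": -0.0364},
    {"tx": -0.033, "ty": -0.0364},
    {"tx": -0.033, "ty": -0.0364},
    {"tx": -0.033, "ty": -0.0364},
    {"tx": -0.033, "ty": -0.0364},
    {"tx": -0.033, "ty": -0.0364},
    {"tx": -0.033, "ty": -0.0364},
    {"tx": -0.033, "ty": -0.0364},
    {"tx": -0.033, "ty": -0.0364},
    {"tx": -0.033, "ty": -0.0364},
    {}
  ],
  "hand": 0,
  "grip_force": 10
}}

```text
$.moves[0]: bad value
```

```bash
cat >> geo.py <<'E'
def wproj(m,X):
    p=m['R']@np.array(X)+m['t']; h=np.hypot(p[0],p[1]); t=np.arctan2(h,p[2]); return np.array([m['fx']*t*p[0]/h+m['cx'],m['fy']*t*p[1]/h+m['cy']])
def wray(m,u,v,z):
    a=np.array([(u-m['cx'])/m['fx'],(v-m['cy'])/m['fy']]);t=np.linalg.norm(a)
    d=m['R'].T@np.array([*(a/t*np.sin(t)),np.cos(t)]); c=-m['R'].T@m['t']; return c+d*(z-c[2])/d[2]
E
python3 - <<'E'
from geo import *
s=r.read_state();print(s['time'],s['eef_pos'],s['eef_rot'],s['opening'])
m=r.camera_model('wrist');snap('wrist','w1');np.savez('w1.npz',**{k:v for k,v in m.items()})
im=cv2.imread('pics/w1.png')
for n,p in(('pivot',(.475,.097,.118)),('tip',(.594,.058,.118)),('press',(.568,.06,.118)),('tcp',s['eef_pos'])):
    u=wproj(m,p);print(n,u.round(1))
print([(d['box'],d['confidence']) for d in r.look_for('wrist','long_lever')])
cv2.imwrite('pics/w1b.png',cv2.resize(im,(800,500),interpolation=2))
E
```

```text
0.9 [0.19232428 0.59470554 0.22676143] [-4.89367896e-01 -3.10321429e+00 -8.88352472e-05] 0.09176969959436877
pivot [111.3 415.6]
tip [134.5 448.3]
press [127.7 441.7]
tcp [317.3 247.5]
[]
```

View pics/w1b.png

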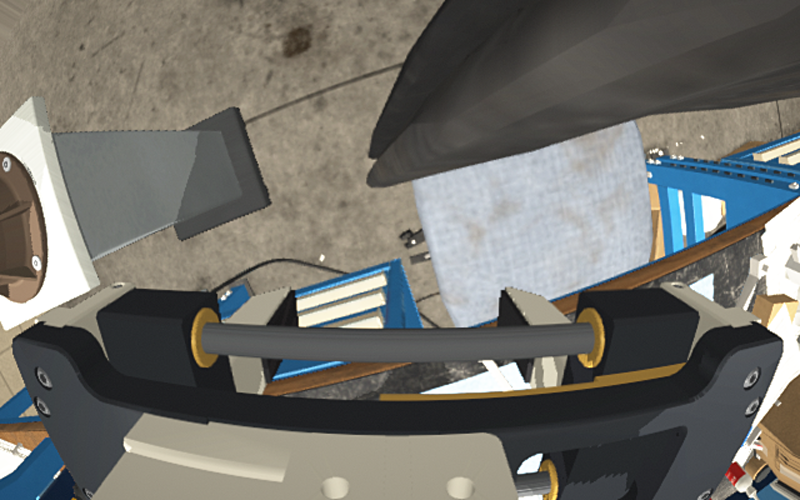

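The first move was refused (each row needs all six numbers). The wrist picture shows only the floor, the cart and the gripper, with the fingers around (275,340) and (530,340).

Emit:
{"name": "drive_tool", "arguments": {
  "moves": [
    {"tx": 0, "ty": 0, "tz": 0, "rx": 0, "ry": 0, "rz": -9},
    {"tx": -0.033, "ty": -0.0364, "tz": 0, "rx": 0, "ry": 0, "rz": 0},
    {"tx": -0.033, "ty": -0.0364, "tz": 0, "rx": 0, "ry": 0, "rz": 0},
    {"tx": -0.033, "ty": -0.0364, "tz": 0, "rx": 0, "ry": 0, "rz": 0},
    {"tx": -0.033, "ty": -0.0364, "tz": 0, "rx": 0, "ry": 0, "rz": 0},
    {"tx": -0.033, "ty": -0.0364, "tz": 0, "rx": 0, "ry": 0, "rz": 0},
    {"tx": -0.033, "ty": -0.0364, "tz": 0, "rx": 0, "ry": 0, "rz": 0},
    {"tx": -0.033, "ty": -0.0364, "tz": 0, "rx": 0, "ry": 0, "rz": 0},
    {"tx": -0.033, "ty": -0.0364, "tz": 0, "rx": 0, "ry": 0, "rz": 0},
    {"tx": -0.033, "ty": -0.0364, "tz": 0, "rx": 0, "ry": 0, "rz": 0},
    {"tx": -0.033, "ty": -0.0364, "tz": 0, "rx": 0, "ry": 0, "rz": 0},
    {"tx": -0.033, "ty": -0.0364, "tz": 0, "rx": 0, "ry": 0, "rz": 0},
    {"tx": -0.033, "ty": -0.0364, "tz": 0, "rx": 0, "ry": 0, "rz": 0},
    {"tx": -0.033, "ty": -0.0364, "tz": 0, "rx": 0, "ry": 0, "rz": 0},
    {"tx": -0.033, "ty": -0.0364, "tz": 0, "rx": 0, "ry": 0, "rz": 0},
    {"tx": 0, "ty": 0, "tz": 0, "rx": 0, "ry": 0, "rz": 0}
  ],
  "hand": 0,
  "grip_force": 10
}}

```text
time: 3.0
eef_pos: [0.5711, 0.015, 0.2268]
eef_rot: [0.254, 3.13, -0.003]
force: [-0.9, 0.3, -0.7]
opening: 0.0002
grip_force: 0.0
```

```bash
python3 - <<'E'
from geo import *
s=r.read_state();print(s['time'],s['eef_pos'],s['eef_rot'],s['opening'],s['q'].round(2) if hasattr(s['q'],'round') else s['q'])
m=r.camera_model('wrist');snap('wrist','w2');np.savez('w2.npz',**{k:v for k,v in m.items()})
im=cv2.imread('pics/w2.png')
for n,p in(('pivot',(.475,.097,.118)),('tip',(.594,.058,.118)),('press',(.568,.06,.118)),('tcp',s['eef_pos'])):
    u=wproj(m,p);print(n,(u*1.25).round(1))
print([(d['box'],d['confidence']) for d in r.look_for('wrist','long_lever')])
cv2.imwrite('pics/w2b.png',cv2.resize(im,(800,500),interpolation=2))
E
```

```text
3.0 [0.57112686 0.01499781 0.22678245] [ 0.2543535   3.13005432 -0.00323698] 0.0001696585058597032 [-0.34  0.35  0.3   1.73 -0.11  1.08  1.4 ]
pivot [492.4  93.8]
tip [460.6 266.4]
press [459.1 231.6]
tcp [396.8 309.4]
[([362.1, 73.1, 401.1, 212.8], 0.72)]
```

View pics/w2b.png

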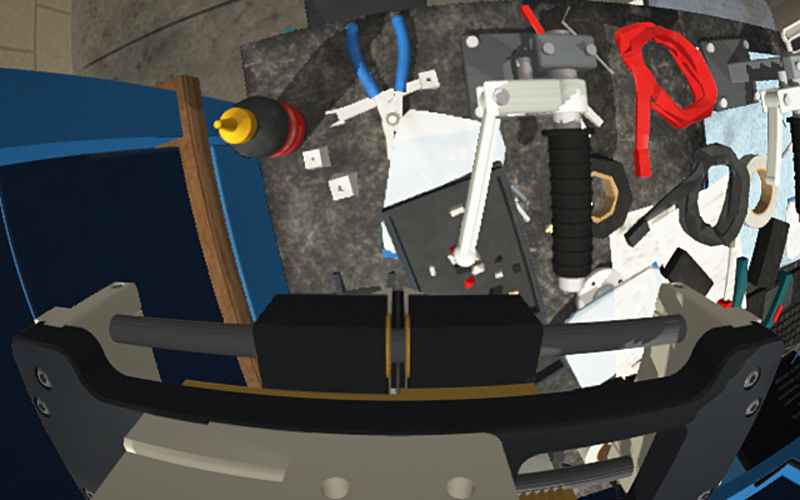

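The wrist picture shows the long lever from its bracket at (493,97) to its ball at (463,257), matching my fit to within a few mm. The oil bottle (265,130) and pliers are clear of the fingers. Going down beside the lever.

Emit:
{"name": "drive_tool", "arguments": {
  "moves": [
    {"tx": 0.005, "ty": 0, "tz": 0.027, "rx": 0, "ry": 0, "rz": 0},
    {"tx": 0, "ty": 0, "tz": 0.027, "rx": 0, "ry": 0, "rz": 0},
    {"tx": 0, "ty": 0, "tz": 0.027, "rx": 0, "ry": 0, "rz": 0},
    {"tx": 0, "ty": 0, "tz": 0.027, "rx": 0, "ry": 0, "rz": 0},
    {"tx": 0, "ty": 0, "tz": 0.027, "rx": 0, "ry": 0, "rz": 0},
    {"tx": 0, "ty": 0, "tz": 0, "rx": 0, "ry": 0, "rz": 0},
    {"tx": 0, "ty": 0.008, "tz": 0, "rx": 0, "ry": 0, "rz": 0},
    {"tx": 0, "ty": 0.008, "tz": 0, "rx": 0, "ry": 0, "rz": 0},
    {"tx": 0, "ty": 0, "tz": 0, "rx": 0, "ry": 0, "rz": 0}
  ]
}}

```text
time: 4.22
eef_pos: [0.5678, 0.0378, 0.0926]
eef_rot: [0.241, 3.131, 0.002]
force: [-0.3, 0.2, 0.3]
opening: 0.0004
grip_force: 0.0
```

Emit:
{"name": "drive_tool", "arguments": {
  "moves": [
    {"tx": 0, "ty": 0.005, "tz": 0, "rx": 0, "ry": 0, "rz": 0},
    {"tx": 0, "ty": 0.005, "tz": 0, "rx": 0, "ry": 0, "rz": 0},
    {"tx": 0, "ty": 0.005, "tz": 0, "rx": 0, "ry": 0, "rz": 0},
    {"tx": 0, "ty": 0.005, "tz": 0, "rx": 0, "ry": 0, "rz": 0},
    {"tx": 0, "ty": 0, "tz": 0, "rx": 0, "ry": 0, "rz": 0}
  ]
}}

```text
time: 4.85
eef_pos: [0.5707, 0.0559, 0.0918]
eef_rot: [0.244, 3.132, -0.0]
force: [1.0, -3.8, -0.3]
opening: 0.0002
grip_force: 1.9
```

Emit:
{"name": "drive_tool", "arguments": {
  "moves": [
    {"tx": 0, "ty": 0.005, "tz": 0, "rx": 0, "ry": 0, "rz": 0},
    {"tx": 0, "ty": 0.005, "tz": 0, "rx": 0, "ry": 0, "rz": 0},
    {"tx": 0, "ty": 0.003, "tz": 0, "rx": 0, "ry": 0, "rz": 0},
    {"tx": 0, "ty": 0, "tz": 0, "rx": 0, "ry": 0, "rz": 0}
  ]
}}

```text
time: 5.35
eef_pos: [0.5729, 0.0675, 0.0918]
eef_rot: [0.246, 3.131, -0.002]
force: [2.1, -7.0, -0.7]
opening: 0.0005
grip_force: 3.4
```

Emit:
{"name": "drive_tool", "arguments": {
  "moves": [
    {"tx": 0, "ty": 0.003, "tz": 0, "rx": 0, "ry": 0, "rz": 0},
    {"tx": 0, "ty": 0, "tz": 0, "rx": 0, "ry": 0, "rz": 0}
  ]
}}

```text
time: 5.6
eef_pos: [0.5733, 0.0702, 0.0918]
eef_rot: [0.246, 3.131, -0.002]
force: [1.6, -7.5, -0.5]
opening: 0.0004
grip_force: 3.6
```

Emit:
{"name": "drive_tool", "arguments": {
  "moves": [
    {"tx": 0, "ty": 0.003, "tz": 0, "rx": 0, "ry": 0, "rz": 0},
    {"tx": 0, "ty": 0, "tz": 0, "rx": 0, "ry": 0, "rz": 0}
  ]
}}

```text
time: 5.85
eef_pos: [0.5736, 0.073, 0.0917]
eef_rot: [0.246, 3.131, -0.003]
force: [1.2, -8.4, 0.1]
opening: 0.0003
grip_force: 3.9
```

Emit:
{"name": "drive_tool", "arguments": {
  "moves": [
    {"tx": 0, "ty": 0.003, "tz": 0, "rx": 0, "ry": 0, "rz": 0},
    {"tx": 0, "ty": 0, "tz": 0, "rx": 0, "ry": 0, "rz": 0}
  ]
}}

```text
time: 6.1
eef_pos: [0.5738, 0.0749, 0.0917]
eef_rot: [0.248, 3.132, -0.004]
force: [0.6, -10.2, 1.2]
opening: 0.0003
grip_force: 4.9
```

Emit:
{"name": "drive_tool", "arguments": {
  "moves": [
    {"tx": 0, "ty": 0.003, "tz": 0, "rx": 0, "ry": 0, "rz": 0},
    {"tx": 0, "ty": 0, "tz": 0, "rx": 0, "ry": 0, "rz": 0},
    {"tx": 0, "ty": 0, "tz": 0, "rx": 0, "ry": 0, "rz": 0},
    {"tx": 0, "ty": 0, "tz": 0, "rx": 0, "ry": 0, "rz": 0}
  ]
}}

```text
time: 6.6
eef_pos: [0.5738, 0.0753, 0.0917]
eef_rot: [-0.251, -3.131, 0.008]
force: [-0.6, -17.0, 3.3]
opening: 0.0006
grip_force: 8.4
```

At the hard stop (0.4 mm of travel for 7 N more). Hold for a second, then ease back.

Emit:
{"name": "drive_tool", "arguments": {
  "moves": [
    {"tx": 0, "ty": 0, "tz": 0, "rx": 0, "ry": 0, "rz": 0},
    {"tx": 0, "ty": 0, "tz": 0, "rx": 0, "ry": 0, "rz": 0},
    {"tx": 0, "ty": 0, "tz": 0, "rx": 0, "ry": 0, "rz": 0},
    {"tx": 0, "ty": 0, "tz": 0, "rx": 0, "ry": 0, "rz": 0},
    {"tx": 0, "ty": 0, "tz": 0, "rx": 0, "ry": 0, "rz": 0},
    {"tx": 0, "ty": 0, "tz": 0, "rx": 0, "ry": 0, "rz": 0}
  ]
}}

```text
time: 7.35
eef_pos: [0.5738, 0.0753, 0.0917]
eef_rot: [-0.251, -3.131, 0.008]
force: [-1.0, -16.7, 3.2]
opening: 0.0004
grip_force: 8.4
```

Emit:
{"name": "drive_tool", "arguments": {
  "moves": [
    {"tx": 0, "ty": -0.004, "tz": 0, "rx": 0, "ry": 0, "rz": 0},
    {"tx": 0, "ty": -0.004, "tz": 0, "rx": 0, "ry": 0, "rz": 0},
    {"tx": 0, "ty": -0.004, "tz": 0, "rx": 0, "ry": 0, "rz": 0},
    {"tx": 0, "ty": -0.004, "tz": 0, "rx": 0, "ry": 0, "rz": 0},
    {"tx": 0, "ty": -0.004, "tz": 0, "rx": 0, "ry": 0, "rz": 0},
    {"tx": 0, "ty": -0.004, "tz": 0, "rx": 0, "ry": 0, "rz": 0},
    {"tx": 0, "ty": -0.004, "tz": 0, "rx": 0, "ry": 0, "rz": 0},
    {"tx": 0, "ty": -0.004, "tz": 0, "rx": 0, "ry": 0, "rz": 0},
    {"tx": 0, "ty": -0.004, "tz": 0, "rx": 0, "ry": 0, "rz": 0},
    {"tx": 0, "ty": -0.004, "tz": 0, "rx": 0, "ry": 0, "rz": 0},
    {"tx": 0, "ty": -0.004, "tz": 0, "rx": 0, "ry": 0, "rz": 0},
    {"tx": 0, "ty": -0.004, "tz": 0, "rx": 0, "ry": 0, "rz": 0},
    {"tx": 0, "ty": -0.004, "tz": 0, "rx": 0, "ry": 0, "rz": 0},
    {"tx": 0, "ty": -0.004, "tz": 0, "rx": 0, "ry": 0, "rz": 0},
    {"tx": 0, "ty": 0, "tz": 0, "rx": 0, "ry": 0, "rz": 0}
  ]
}}

```text
time: 9.22
eef_pos: [0.5655, 0.0248, 0.0917]
eef_rot: [0.245, 3.132, -0.0]
force: [0.3, 0.1, -0.2]
opening: 0.0004
grip_force: 0.0
```

Emit:
{"name": "drive_tool", "arguments": {
  "moves": [
    {"tx": 0, "ty": 0, "tz": -0.034, "rx": 0, "ry": 0, "rz": 0},
    {"tx": 0, "ty": 0, "tz": -0.034, "rx": 0, "ry": 0, "rz": 0},
    {"tx": 0, "ty": 0, "tz": -0.034, "rx": 0, "ry": 0, "rz": 0},
    {"tx": 0, "ty": 0, "tz": -0.034, "rx": 0, "ry": 0, "rz": 0},
    {"tx": 0, "ty": 0, "tz": 0, "rx": 0, "ry": 0, "rz": 0},
    {"tx": 0.0089, "ty": 0.04, "tz": 0, "rx": 0, "ry": 0, "rz": 0},
    {"tx": 0.0089, "ty": 0.04, "tz": 0, "rx": 0, "ry": 0, "rz": 0},
    {"tx": 0.0089, "ty": 0.04, "tz": 0, "rx": 0, "ry": 0, "rz": 0},
    {"tx": 0.0089, "ty": 0.04, "tz": 0, "rx": 0, "ry": 0, "rz": 0},
    {"tx": 0.0089, "ty": 0.04, "tz": 0, "rx": 0, "ry": 0, "rz": 0},
    {"tx": 0.0089, "ty": 0.04, "tz": 0, "rx": 0, "ry": 0, "rz": 0},
    {"tx": 0.0089, "ty": 0.04, "tz": 0, "rx": 0, "ry": 0, "rz": 0},
    {"tx": 0.0089, "ty": 0.04, "tz": 0, "rx": 0, "ry": 0, "rz": 0},
    {"tx": 0, "ty": 0, "tz": 0, "rx": 0, "ry": 0, "rz": -7},
    {"tx": 0, "ty": 0, "tz": 0, "rx": 0, "ry": 0, "rz": -7},
    {"tx": 0, "ty": 0, "tz": 0, "rx": 0, "ry": 0, "rz": 0},
    {"tx": 0, "ty": 0, "tz": 0, "rx": 0, "ry": 0, "rz": 0}
  ]
}}

```text
time: 11.35
eef_pos: [0.5446, 0.3522, 0.2271]
eef_rot: [0.135, -3.138, 0.0]
force: [-0.1, -0.2, -0.5]
opening: 0.0005
grip_force: 0.0
```

```bash
python3 - <<'E'
from geo import *
s=r.read_state();print(s['time'],s['eef_pos'],s['eef_rot'],s['opening'],np.round(s['q'],2))
m=r.camera_model('wrist');snap('wrist','w3');np.savez('w3.npz',**{k:v for k,v in m.items()})
im=cv2.imread('pics/w3.png')
for n,p in(('pivot',(.481,.416,.118)),('tip',(.57,.409,.118)),('press',(.545,.405,.118)),('tcp',s['eef_pos'])):
    u=wproj(m,p);print(n,(u*1.25).round(1))
print([(d['box'],d['confidence']) for d in r.look_for('wrist','short_lever')])
cv2.imwrite('pics/w3b.png',cv2.resize(im,(800,500),interpolation=2))
E
```

```text
11.35 [0.54464709 0.35224116 0.22713896] [ 1.34524963e-01 -3.13796372e+00  4.68804815e-04] 0.0004941944356767622 [-0.76  0.47  0.15  1.52 -0.08  1.16  1.07]
pivot [496.  165.5]
tip [470.4 284.9]
press [469.9 252.3]
tcp [397.2 309.2]
[([371.9, 125.8, 406.7, 225.6], 0.75)]
```

View pics/w3b.png

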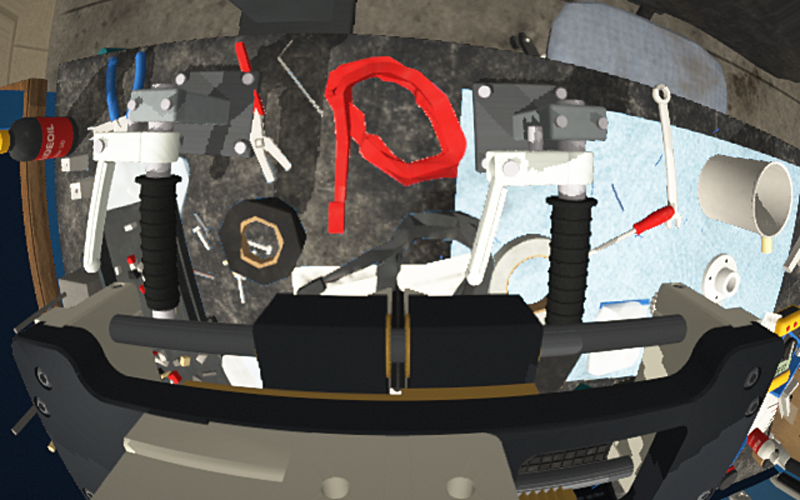

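```bash
python3 - <<'E'
from geo import *
m=dict(np.load('w3.npz'));n=dict(np.load('w2.npz'))
P=wray(m,511/1.25,168/1.25,.129);T=wray(m,475/1.25,277/1.25,.118)
print('short',P,T,np.hypot(*(T-P)[:2]),np.degrees(np.arctan2((T-P)[1],(T-P)[0])))
P=wray(n,500/1.25,97/1.25,.129);T=wray(n,463/1.25,257/1.25,.118)
print('long',P,T,np.hypot(*(T-P)[:2]),np.degrees(np.arctan2((T-P)[1],(T-P)[0])))
E
```

```text
short [0.48108484 0.42379916 0.129     ] [0.56352005 0.41153928 0.118     ] 0.08334187212616148 -8.459110228237398
long [0.47875976 0.09895618 0.129     ] [0.58716111 0.06055783 0.118     ] 0.11500123371822424 -19.5053629704162
```

The short lever runs from its bracket at (511,168) to its plain tip at (475,280), so pressing at x ≈ 0.545 is right. Its outer face is at y ≈ 0.408. Going down clear of it.

Emit:
{"name": "drive_tool", "arguments": {
  "moves": [
    {"tx": -0.005, "ty": 0, "tz": 0.027, "rx": 0, "ry": 0, "rz": 0},
    {"tx": 0, "ty": 0, "tz": 0.027, "rx": 0, "ry": 0, "rz": 0},
    {"tx": 0, "ty": 0, "tz": 0.027, "rx": 0, "ry": 0, "rz": 0},
    {"tx": 0, "ty": 0, "tz": 0.027, "rx": 0, "ry": 0, "rz": 0},
    {"tx": 0, "ty": 0, "tz": 0.027, "rx": 0, "ry": 0, "rz": 0},
    {"tx": 0, "ty": 0, "tz": 0, "rx": 0, "ry": 0, "rz": 0},
    {"tx": 0, "ty": 0.008, "tz": 0, "rx": 0, "ry": 0, "rz": 0},
    {"tx": 0, "ty": 0.008, "tz": 0, "rx": 0, "ry": 0, "rz": 0},
    {"tx": 0, "ty": 0.008, "tz": 0, "rx": 0, "ry": 0, "rz": 0},
    {"tx": 0, "ty": 0.005, "tz": 0, "rx": 0, "ry": 0, "rz": 0},
    {"tx": 0, "ty": 0.005, "tz": 0, "rx": 0, "ry": 0, "rz": 0},
    {"tx": 0, "ty": 0, "tz": 0, "rx": 0, "ry": 0, "rz": 0}
  ]
}}

```text
time: 12.95
eef_pos: [0.5466, 0.3872, 0.0927]
eef_rot: [0.14, -3.138, -0.0]
force: [-1.3, -0.1, -1.2]
opening: 0.0006
grip_force: 0.0
```

Emit:
{"name": "drive_tool", "arguments": {
  "moves": [
    {"tx": 0, "ty": 0.004, "tz": 0, "rx": 0, "ry": 0, "rz": 0},
    {"tx": 0, "ty": 0.004, "tz": 0, "rx": 0, "ry": 0, "rz": 0},
    {"tx": 0, "ty": 0.004, "tz": 0, "rx": 0, "ry": 0, "rz": 0},
    {"tx": 0, "ty": 0, "tz": 0, "rx": 0, "ry": 0, "rz": 0}
  ]
}}

```text
time: 13.45
eef_pos: [0.5461, 0.3985, 0.0927]
eef_rot: [-0.139, 3.138, -0.001]
force: [2.6, -5.0, 1.0]
opening: 0.0006
grip_force: 2.0
```

Contact with the short lever; the spring force is rising as expected. I'll press on in small steps.

Emit:
{"name": "drive_tool", "arguments": {
  "moves": [
    {"tx": 0, "ty": 0.003, "tz": 0, "rx": 0, "ry": 0, "rz": 0},
    {"tx": 0, "ty": 0.003, "tz": 0, "rx": 0, "ry": 0, "rz": 0},
    {"tx": 0, "ty": 0, "tz": 0, "rx": 0, "ry": 0, "rz": 0}
  ]
}}

```text
time: 13.82
eef_pos: [0.546, 0.4039, 0.0927]
eef_rot: [-0.138, 3.138, -0.001]
force: [2.8, -4.9, 0.8]
opening: 0.0004
grip_force: 2.6
```

Emit:
{"name": "drive_tool", "arguments": {
  "moves": [
    {"tx": 0, "ty": 0.003, "tz": 0, "rx": 0, "ry": 0, "rz": 0},
    {"tx": 0, "ty": 0, "tz": 0, "rx": 0, "ry": 0, "rz": 0}
  ]
}}

```text
time: 14.08
eef_pos: [0.546, 0.4063, 0.0927]
eef_rot: [-0.137, 3.138, -0.002]
force: [4.3, -5.2, 1.0]
opening: 0.0007
grip_force: 3.3
```

Emit:
{"name": "drive_tool", "arguments": {
  "moves": [
    {"tx": 0, "ty": 0.002, "tz": 0, "rx": 0, "ry": 0, "rz": 0},
    {"tx": 0, "ty": 0, "tz": 0, "rx": 0, "ry": 0, "rz": 0}
  ]
}}

```text
time: 14.32
eef_pos: [0.546, 0.4078, 0.0927]
eef_rot: [-0.137, 3.138, -0.003]
force: [4.7, -7.1, 0.4]
opening: 0.0003
grip_force: 3.8
```

Emit:
{"name": "drive_tool", "arguments": {
  "moves": [
    {"tx": 0, "ty": 0.002, "tz": 0, "rx": 0, "ry": 0, "rz": 0},
    {"tx": 0, "ty": 0, "tz": 0, "rx": 0, "ry": 0, "rz": 0}
  ]
}}

```text
time: 14.58
eef_pos: [0.5459, 0.4095, 0.0927]
eef_rot: [-0.136, 3.138, -0.004]
force: [4.5, -8.4, 0.4]
opening: 0.0001
grip_force: 4.2
```

Emit:
{"name": "drive_tool", "arguments": {
  "moves": [
    {"tx": 0, "ty": 0.002, "tz": 0, "rx": 0, "ry": 0, "rz": 0},
    {"tx": 0, "ty": 0, "tz": 0, "rx": 0, "ry": 0, "rz": 0}
  ]
}}

```text
time: 14.82
eef_pos: [0.5458, 0.4113, 0.0927]
eef_rot: [-0.136, 3.138, -0.004]
force: [4.1, -8.4, 0.9]
opening: 0.0003
grip_force: 4.5
```

Emit:
{"name": "drive_tool", "arguments": {
  "moves": [
    {"tx": 0, "ty": 0.002, "tz": 0, "rx": 0, "ry": 0, "rz": 0},
    {"tx": 0, "ty": 0, "tz": 0, "rx": 0, "ry": 0, "rz": 0}
  ]
}}

```text
time: 15.08
eef_pos: [0.5458, 0.4117, 0.0926]
eef_rot: [-0.135, 3.138, -0.007]
force: [3.1, -11.7, 3.5]
opening: 0.0007
grip_force: 6.3
```

At the stop. A little more push for margin, then I'll hold and check.

Emit:
{"name": "drive_tool", "arguments": {
  "moves": [
    {"tx": 0, "ty": 0.002, "tz": 0, "rx": 0, "ry": 0, "rz": 0},
    {"tx": 0, "ty": 0, "tz": 0, "rx": 0, "ry": 0, "rz": 0},
    {"tx": 0, "ty": 0, "tz": 0, "rx": 0, "ry": 0, "rz": 0},
    {"tx": 0, "ty": 0, "tz": 0, "rx": 0, "ry": 0, "rz": 0},
    {"tx": 0, "ty": 0, "tz": 0, "rx": 0, "ry": 0, "rz": 0},
    {"tx": 0, "ty": 0, "tz": 0, "rx": 0, "ry": 0, "rz": 0}
  ]
}}

```text
time: 15.82
eef_pos: [0.5458, 0.4119, 0.0926]
eef_rot: [0.133, -3.139, 0.011]
force: [2.1, -16.2, 5.1]
opening: 0.0009
grip_force: 8.6
```

```bash
python3 - <<'E'
from geo import *
snap('wrist','w4'); im=cv2.imread('pics/w4.png'); cv2.imwrite('pics/w4b.png',cv2.resize(im,(800,500),interpolation=2))
E
```

```text
(no output)
```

View pics/w4b.png

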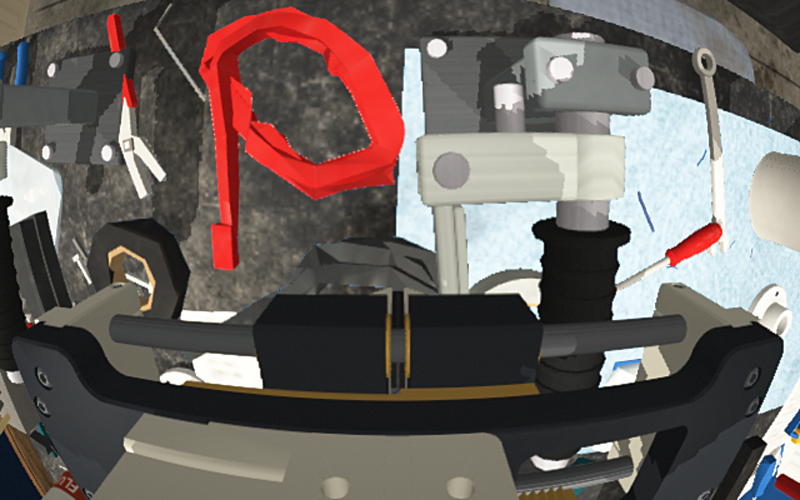

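The picture shows the short lever (450,250) pressed in, with a clear gap to the grip (575,290). 0.2 mm of travel added about 5 N, so it is on its stop. Handing in.

```bash
python3 -c "
from plant import r
print(r.hand_in())"
```

```text
the job is handed in; nothing more can be done
None
```

I pressed the long lever to its stop at about 17 N, held it for over a second and eased it back out; the short lever is now held at its stop with about 16 N, and the job is handed in (no verdict was returned).

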